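Turn the test block in the slide-jaw fixture to bare its brass face

ROBOT

A 6-joint arm with a two-finger parallel gripper is mounted at the origin on the work surface. World frame = base frame: x ahead of the robot, y to its left, z up, the work surface at z = 0. Lengths are in m, angles in degrees, forces in N, time in s.
With the tool pointing down it reaches from about 0.35 to 0.875 m from the base axis. Payload 4.2 kg.
Tool frame: the origin (TCP) lies midway between the tips of the shut fingers; the grasp point (between the pads) lies 19 mm behind it; z points along the fingers, y is the line along which they close (so a half turn about z gives the same grasp; the last joint's range is limited). The gripper opens to 87 mm and grips with 3 to 60 N. Pads are 19 mm wide; open, the fingers measure 117 mm over their backs; the gripper's body (75 mm by 190 mm) begins 51 mm behind the grasp point.
Start: joints at [-58.121, 22.042, 0.453, 0, -68.411, -14.817], TCP at [0.183, -0.597, 0.223] pointing down, gripper open.
Joint ranges: [-179.83, 179.83], [-69.29, 118.12], [-61.27, 80.66], [-181.25, 117.63], [-171.15, -9.14], [-177.46, 177.46]. Speed limits (degrees/s): [159.86, 159.86, 180, 180, 180, 180].

INTERFACE

Orientations are given as [roll, pitch, yaw] about the fixed x, y, z axes, in that order (R = Rz(yaw) Ry(pitch) Rx(roll)).
In Python, from workcell import env gives the robot as it stands. The module is installed in compiled form; this text tells all that it offers. Calls block until the motion is done:
- env.goto(position, orientation): joint-space move of the TCP to a pose.
- env.move_straight(position, rotation=None, rate=0.15, force_limit=None): straight line of the TCP; rotation=None keeps the orientation; rate is the mean speed in m/s. With force_limit (N) it stops when the force on the tool has changed by that much, and returns True; else False.
- env.set_joints(angles): joint-space move.
- env.gripper_to(opening, grasp_force=None): opening from 0.0 (shut) to 1.0 (fully open); grasp_force is the grip in N (None keeps the last); returns when the fingers have stopped.
- env.dwell(seconds).
- env.inverse_kinematics(position, orientation): joint angles nearest the present ones, or None.
- env.read_state(): the state.
- env.grab_frame(name): name is "scene" or "top" or "wrist"; returns a dict with "image" (384x512x3 uint8, blue, green, red), "fx", "fy", "cx", "cy" (pixels), "position" and "orientation" of the camera in the world. Camera axes: x right, y up, looking along -z (the intrinsics and any distortion apply to the point x, -y, -z); pixel columns grow to the right and rows downward; lengths in m; the calibration is good to about 2 mm. A picture is of the moment at which its call begins. There is no depth.
A pose or a line that the arm cannot do raises env.Unreachable and nothing moves.
- env.close_job(): hands the job in; it is judged then, once.
Trained networks look in a picture, given as the dict that the camera call returned (one of the last four; its "shot" number tells which), for a name from the list of things; names that differ only in an ending like _2 or _b are one class to them, and where a whole thing is asked for, a point or a joint stands for the part that bears it (a point fixed in the world has none). Each returns a list of dicts, best first, with "score" (0 to 1); they miss things now and then, are a little off and sometimes report something else, mostly with a low value. They report only what shows in the picture. A call takes as long as a camera call.
- env.search_frame(picture, thing): "xyz" ([x, y, z] in m, in world coordinates, good to about 4 mm: the middle of the surface that is visible of it).
- env.trace(picture, thing): "mask" (384x512 bool, what is visible of it).
The state is a dict: "clock": time; "joint_positions": joint angles; "qvel": joint speeds; "joint_torque": joint torques, N m; "position": TCP position; "tool_rot": TCP orientation; "force": force on the tool from outside, world axes, zero at the start; "wrist_torque": the same for the moment, N m; "opening": opening from 0.0 (shut) to 1.0 (fully open); "finger_force": force on a finger pad.
Only numpy, scipy, OpenCV 4.12 (cv2) and the standard library are available. Lean on these libraries where they do the work, as an engineer would, in place of code of your own. Each camera call takes 0.05 s, during which the arm holds its last target. There are 200 camera calls.

TASK

The moisture meter's test block stands loosely between the open jaws of the slide-jaw fixture, with its brass contact face hidden towards the blue sliding jaw. Lift it up clear of the jaws, give it a quarter turn and stand it back down on the bed between the jaws, with the brass face looking out of the fixture's open far side, towards the magnifier and away from the robot; then push the sliding jaw by its red post until it is snug on the block. Leave the amber vial standing where it is.

Things in the scene. Friction and masses are not known exactly. Their poses are not given: they have to be found in the camera images.
- block: Aluminium test block, 40 x 40 mm, 85 mm tall, about 0.3 kg; a 5 mm brass plate covers one side face (from above a gold strip along one edge). Origin: centre of its underside, z up, +x out through the brass face. Starts on the fixture's bed, brass towards the sliding jaw (fixture +y) within 6 degrees. A plain block without brass, elsewhere on the counter, is a bystander.
- fixture: Fixed slide-jaw fixture. Origin: counter level, under the clamped block's centre; z up, +x the open far side (magnifier), jaws close along y. Dark steel bed x -45..45, y -50..145, top at z 15 mm. Jaws 60 mm wide, tops at z 43. Fixed jaw: face at y -20, 22 thick; blue sliding jaw on the +y side, 18 thick. Gap 58 to 70 mm at the start, 40 when snug.
- jaw_post (a point): Centre of the top of the sliding jaw's red post, 26 (x) by 16 mm (y), top 65 mm above the counter. Slides along fixture y; the jaw's face is 60 mm to its -y side: post at y 98..110 mm at the start, 80 when snug. Between jaw and post a low shank (top at 28 mm), beyond the post only flat bed. Drag about 3 N, no spring, stays where left.
- vial: Amber glass vial with black cap, 34 mm in diameter, 75 mm tall, standing on the counter to one side of the fixture. Origin: centre of its underside, z up. A bystander, not to be knocked over or shifted.

How it is judged:
By the outcome, as a careful person would: the job done as asked, in the order asked, and still so for the second after the job is handed in, with the robot touching nothing.
It also fails if it takes over 45 s, if anything falls off the work surface, if the arm or the gripper's body presses on something with over 40 N, if the wrist force passes 120 N, or if a joint passes its speed limit or range.

## Working session

There is one attempt and no reset: what is moved stays moved. The work goes in short steps, each a Python script; the robot and the scene stay as the last script left them, time stands still between calls to the robot, and variables do not carry over. Pictures are saved under pics/ and viewed, at most 10 in all, crops included, and the job is handed in when it is done.

```bash
mkdir -p pics
cat > h.py <<'E'
import numpy as np, cv2
from scipy.spatial.transform import Rotation as R
from workcell import env
def Rm(o): return R.from_euler('xyz',o,degrees=True).as_matrix()
def proj(f,P):
    P=np.atleast_2d(P); c=(P-np.array(f['position']))@Rm(f['orientation'])
    return np.c_[f['cx']+f['fx']*c[:,0]/-c[:,2], f['cy']+f['fy']*(-c[:,1])/-c[:,2]]
def ray(f,uv):
    d=Rm(f['orientation'])@np.array([(uv[0]-f['cx'])/f['fx'],-(uv[1]-f['cy'])/f['fy'],-1.]); return np.array(f['position']),d
def atz(f,uv,z):
    p,d=ray(f,uv); return p+d*(z-p[2])/d[2]
E
python3 - <<'E'
from h import *
ims=[]
for n in ['top','scene']:
    f=env.grab_frame(n); ims.append(f['image']); print(n,{k:v for k,v in f.items() if k!='image'})
    for t in ['block','fixture','jaw_post','vial']:
        for d in env.search_frame(f,t)[:3]:
            m=None
            print(t,round(d['score'],2),np.round(d['xyz'],4),proj(f,d['xyz']).round(0))
cv2.imwrite('pics/a.png',ims[0]);cv2.imwrite('pics/b.png',ims[1]); print(env.read_state()['clock'],env.read_state()['tool_rot'])
E
```

```text
top {'fx': 452.0982070014039, 'fy': 452.0982070014039, 'cx': 252.15487753006508, 'cy': 190.2901863740321, 'position': array([0.44730683, 0.04081861, 1.04005763]), 'orientation': array([ 6.26656617e+00, -7.98217568e-02, -9.08411102e+01]), 'shot': 1}
block 0.55 [ 0.5606 -0.0305  0.0984] [[285. 185.]]
fixture 0.96 [0.5647 0.0239 0.0173] [[258. 188.]]
jaw_post 0.78 [0.577  0.034  0.0423] [[254. 181.]]
vial 0.81 [ 0.5172 -0.3138  0.075 ] [[417. 205.]]
scene {'fx': 382.8070867901234, 'fy': 382.8070867901234, 'cx': 254.8371163352665, 'cy': 193.0445235324039, 'position': array([1.0360366 , 0.39015066, 0.59206146]), 'orientation': array([ 48.69933317,   0.18289579, 128.99086683]), 'shot': 2}
block 0.65 [ 0.5777 -0.0207  0.0682] [[241. 187.]]
fixture 0.72 [0.5941 0.0366 0.011 ] [[257. 223.]]
jaw_post 0.8 [0.5822 0.0337 0.0384] [[260. 210.]]
vial 0.72 [ 0.5237 -0.3108  0.0407] [[170. 139.]]
0.5 [ 1.79992418e+02 -3.04081386e-04 -1.62939872e+02]
```

View pics/a.png

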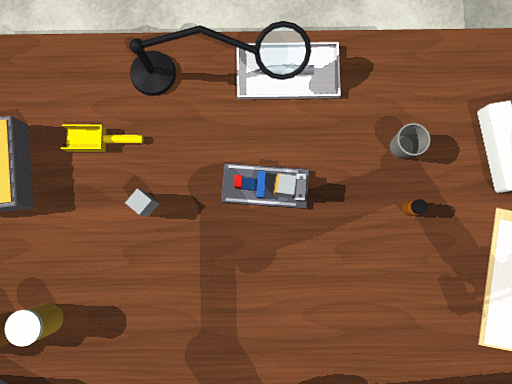

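View pics/b.png

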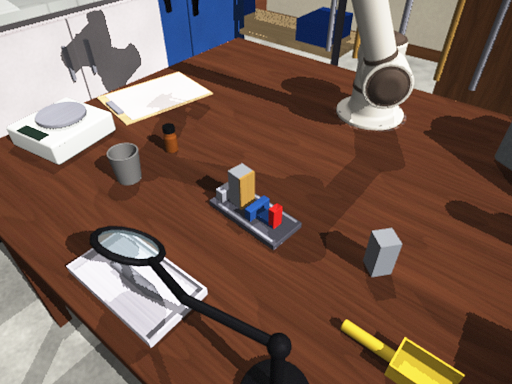

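The top view shows the fixture at about (265,186), turned roughly -5°, with the block at (286,185), jaw at (261,183) and post at (239,181). The vial is well away at (417,207), and the plain bystander block is at (141,202). The next step is a closer look with the wrist camera from two places.

Run:
```python
from h import *
import pickle
fs=[]
for i,(x,y) in enumerate([(0.50,-0.02),(0.50,0.05)]):
    env.goto([x,y,0.30],[180,0,-5]); f=env.grab_frame('wrist'); f['q']=env.read_state()['joint_positions']
    print({k:np.round(v,3) for k,v in f.items() if k!='image'})
    for t in ['block','fixture','jaw_post']:
        for d in env.search_frame(f,t)[:2]: print(t,round(d['score'],2),np.round(d['xyz'],4),proj(f,d['xyz']).round(0))
        tr=env.trace(f,t)
        if tr: f[t]=tr[0]['mask']
    fs.append(f); cv2.imwrite(f'pics/w{i}.png',f['image'])
pickle.dump(fs,open('w.pkl','wb')); print(env.read_state()['clock'],env.inverse_kinematics([.56,-.03,.06],[180,0,-95]))
```

```text
{'fx': np.float64(323.943), 'fy': np.float64(323.943), 'cx': np.float64(255.871), 'cy': np.float64(196.668), 'position': array([ 0.571, -0.026,  0.463]), 'orientation': array([-1.5314e+01,  5.4000e-02, -9.5089e+01]), 'shot': np.int64(3), 'q': array([ 1.6265e+01,  6.9660e+00, -8.8600e+00,  3.0000e-03, -7.4194e+01,
        6.8662e+01])}
fixture 0.81 [0.5805 0.0209 0.0172] [[220. 104.]]
jaw_post 0.9 [0.5749 0.0324 0.0421] [[210. 109.]]
{'fx': np.float64(323.943), 'fy': np.float64(323.943), 'cx': np.float64(255.871), 'cy': np.float64(196.668), 'position': array([0.571, 0.046, 0.463]), 'orientation': array([-1.5309e+01,  5.2000e-02, -9.4908e+01]), 'shot': np.int64(4), 'q': array([ 2.4281e+01,  7.1690e+00, -8.6070e+00,  8.0000e-03, -7.4242e+01,
        6.0763e+01])}
block 0.76 [ 0.5646 -0.0271  0.1022] [[324. 108.]]
fixture 0.66 [0.5812 0.0247 0.016 ] [[271.  99.]]
jaw_post 0.8 [0.5775 0.0336 0.0459] [[266. 102.]]
3.9417 [ 13.48928765  25.64758348 -20.34513899   0.         -44.00727753
 -18.48928765]
```

View pics/w0.png

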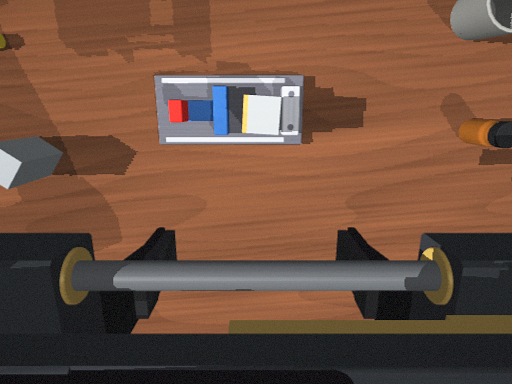

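View pics/w1.png

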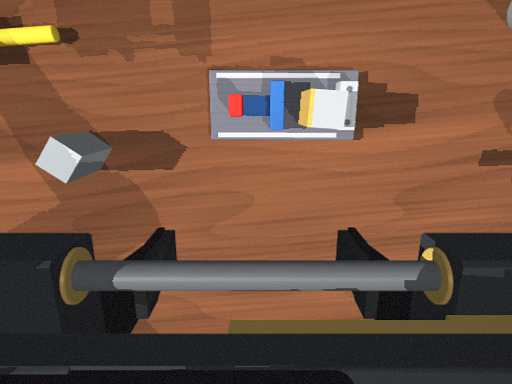

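In w0 the bed spans columns 155–301 and rows 76–144. The post is at (178,111), the jaw at 213–228, and the block top at 243–281 with its brass edge on the left. w1 shows the same set shifted, with the block top around (325,108). I'll enlarge both views to read the corners.

Run:
```python
from h import *
import pickle
fs=pickle.load(open('w.pkl','rb'))
c=[cv2.resize(f['image'][65:150,u:u+160],None,fx=5,fy=3.5,interpolation=cv2.INTER_CUBIC) for f,u in zip(fs,(150,204))]
im=np.vstack(c)
for i in range(0,160,10):
    cv2.line(im,(i*5,0),(i*5,6),(0,255,0),1); cv2.line(im,(i*5,298),(i*5,304),(0,255,0),1)
cv2.imwrite('pics/c.png',im); print(im.shape)
for f in fs:
  for t in ('block','fixture','jaw_post'):
    if t in f:
        cn=max(cv2.findContours(f[t].astype('u1'),0,2)[0],key=cv2.contourArea); print(t,cv2.boundingRect(cn),cv2.boxPoints(cv2.minAreaRect(cn)).round(1).tolist())
```

```text
(596, 800, 3)
block (241, 94, 40, 41) [[240.10000610351562, 132.6999969482422], [242.1999969482422, 93.69999694824219], [280.8999938964844, 95.80000305175781], [278.70001220703125, 134.89999389648438]]
fixture (154, 74, 150, 71) [[154.0, 74.0], [303.0, 74.0], [303.0, 144.0], [154.0, 144.0]]
jaw_post (168, 86, 61, 49) [[168.0, 86.0], [228.0, 86.0], [228.0, 134.0], [168.0, 134.0]]
block (298, 89, 50, 40) [[296.8999938964844, 125.69999694824219], [299.3999938964844, 87.30000305175781], [347.29998779296875, 90.5], [344.70001220703125, 128.89999389648438]]
fixture (209, 70, 149, 70) [[209.0, 139.0], [209.0, 70.0], [357.0, 70.0], [357.0, 139.0]]
jaw_post (227, 80, 58, 50) [[227.0, 80.0], [284.0, 80.0], [284.0, 129.0], [227.0, 129.0]]
```

View pics/c.png

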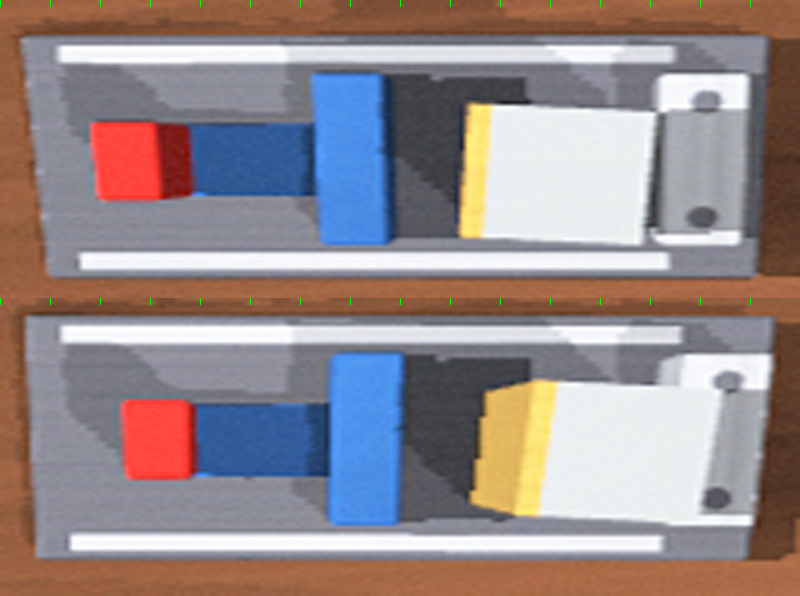

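The enlargement shows the block top turned about 3–4° from the fixture, brass to the left, and the red post top clear in both views. I'll fit the poses and heights from these corners.

```bash
cat > fit.py <<'E'
from h import *
import pickle
from scipy.optimize import least_squares
fs=pickle.load(open('w.pkl','rb'))
A=lambda L:np.array([[150+x/5,65+y/3.5] for x,y in L])
B=lambda L:np.array([[204+x/5,65+(y-298)/3.5] for x,y in L])
def fit(loc,obs,z0):
    def mod(p):
        c,s=np.cos(p[2]),np.sin(p[2]); l=np.array(loc)
        return np.c_[p[0]+c*l[:,0]-s*l[:,1],p[1]+s*l[:,0]+c*l[:,1],np.full(4,p[3])]
    r=least_squares(lambda p:np.r_[(proj(fs[0],mod(p))-obs[0]).ravel(),(proj(fs[1],mod(p))-obs[1]).ravel()],[.57,0,-.08,z0])
    print(r.x[:2].round(4),np.rad2deg(r.x[2]).round(2),'z',r.x[3].round(4),'rms px',np.sqrt(np.mean(r.fun**2)).round(2)); return r.x
F=fit([(.045,.145),(.045,-.05),(-.045,-.05),(-.045,.145)],[A([(22,37),(768,38),(755,277),(48,277)]),B([(26,317),(773,318),(749,558),(38,558)])],.015)
K=fit([(.02,.02),(.02,-.02),(-.02,-.02),(-.02,.02)],[A([(467,103),(657,112),(643,243),(460,237)]),B([(537,380),(721,390),(701,522),(520,515)])],.1)
P=fit([(.013,.008),(.013,-.008),(-.013,-.008),(-.013,.008)],[A([(91,122),(158,122),(162,199),(97,200)]),B([(120,401),(191,402),(194,479),(124,478)])],.065)
c,s=np.cos(F[2]),np.sin(F[2])
for n,q in (('block',K),('post',P)):
    d=q[:2]-F[:2]; print(n,'in fixture',np.round([c*d[0]+s*d[1],-s*d[0]+c*d[1]],4))
E
python3 fit.py
```

```text
[ 0.5666 -0.0376] -5.03 z 0.0121 rms px 0.43
[ 0.5634 -0.0309] -8.09 z 0.102 rms px 0.3
[0.5761 0.0702] -5.17 z 0.0641 rms px 0.34
block in fixture [-0.0037  0.0064]
post in fixture [1.000e-04 1.082e-01]
```

Both views agree, and the heights come out as expected. Next is the grasp, lift and quarter turn, then a check before lowering.

Run:
```python
from h import *
K=[.5634,-.0309]
env.goto([*K,.14],[180,0,-8.1])
env.gripper_to(1.0)
print('touch',env.move_straight([*K,.055],rate=.08,force_limit=8))
env.gripper_to(0.0,25); s=env.read_state(); print('grip',s['opening'],s['finger_force'],s['position'])
env.move_straight([*K,.13],rate=.1)
th=np.deg2rad(-5.05); T=np.array([.5666,-.0376])+.005*np.array([-np.sin(th),np.cos(th)])
env.move_straight([*T,.13],[180,0,-95.05],rate=.03)
s=env.read_state(); print(T,s['opening'],s['finger_force'],s['position'],s['tool_rot'],s['clock'],s['force'])
f=env.grab_frame('scene'); w=env.grab_frame('wrist')
cv2.imwrite('pics/d.png',np.hstack([cv2.resize(f['image'][120:260,170:330],None,fx=2.5,fy=2.5),cv2.resize(w['image'],(467,350))[:, :400]]))
```

```text
touch False
grip 0.4608135554881575 24.978201475460082 [ 0.56336131 -0.0310128   0.054992  ]
[ 0.56704013 -0.03261941] 0.462060613307783 24.97808516258374 [ 0.56697756 -0.03263081  0.12983233] [ 1.79982071e+02 -5.99272235e-03 -9.50282621e+01] 9.5583 [ 0.39698515  0.30508122 -3.06700698]
```

View pics/d.png

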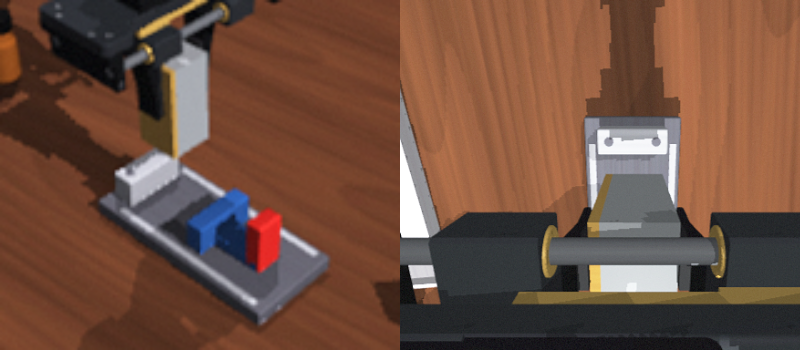

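The block hangs upright, with its brass towards +x (the left side of the wrist view), over the gap between fixed and blue jaws. I'll lower it, release and check it before pushing.

Run:
```python
from h import *
T=[.56704,-.03262]
env.move_straight([*T,.062],rate=.08,force_limit=10)
print('touch',env.move_straight([*T,.0535],rate=.02,force_limit=5)); s=env.read_state(); print(s['position'],s['force'],s['tool_rot'])
env.gripper_to(0.75); env.move_straight([*T,.16],rate=.12)
th=np.deg2rad(-5.05); u=np.array([-np.sin(th),np.cos(th)])
Q=np.array([.5666,-.0376])+.14*u
env.gripper_to(0.0); env.goto([*Q,.16],[180,0,-95.05])
f=env.grab_frame('scene'); w=env.grab_frame('wrist'); print(env.read_state()['clock'],Q)
cv2.imwrite('pics/e.png',np.hstack([cv2.resize(f['image'][120:260,170:330],None,fx=2.5,fy=2.5),cv2.resize(w['image'],(467,350))[:, 40:440]]))
```

```text
touch True
[ 0.56712885 -0.03252082  0.05491121] [-0.02999775  0.48814149  3.95068102] [-1.79988333e+02 -5.67596278e-03 -9.50325496e+01]
14.8 [0.57892351 0.10185656]
```

View pics/e.png

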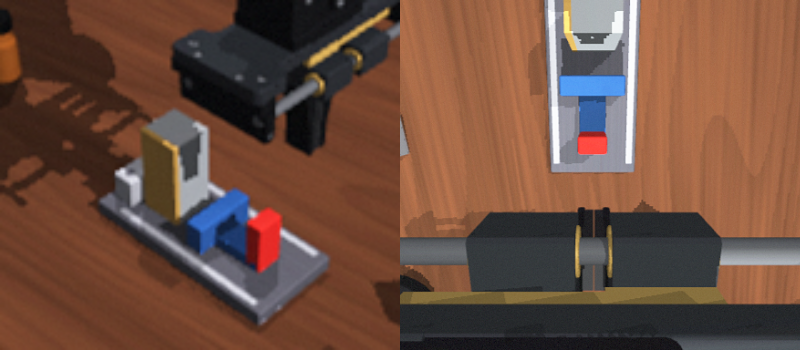

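The block is standing upright on the bed with its brass towards the open far side. Now I'll push the post.

Run:
```python
from h import *
th=np.deg2rad(-5.05); u=np.array([-np.sin(th),np.cos(th)]); O=np.array([.5666,-.0376])
P=lambda y,z:[*(O+y*u),z]
yy=lambda:(np.array(env.read_state()['position'])[:2]-O)@u
env.move_straight(P(.145,.16)); print(env.move_straight(P(.145,.036),rate=.1,force_limit=8))
print(env.move_straight(P(.120,.036),rate=.06,force_limit=14),yy())
print(env.move_straight(P(.088,.036),rate=.02,force_limit=14),yy(),env.read_state()['force'])
env.dwell(.2); print(yy(),env.read_state()['force'])
env.move_straight(P(.13,.036),rate=.08); env.move_straight(P(.14,.16),rate=.12)
env.goto(P(.19,.30),[180,0,-95.05])
f=env.grab_frame('scene'); w=env.grab_frame('top'); print(env.read_state()['clock'])
for d in env.search_frame(w,'vial')[:1]: print(d['xyz'])
cv2.imwrite('pics/f.png',np.hstack([cv2.resize(f['image'][120:260,170:330],None,fx=2.5,fy=2.5),cv2.resize(w['image'][150:220,210:330],(600,350))[:,:400] if 0 else cv2.resize(w['image'][150:220,240:320],(400,350),interpolation=2)]))
```

```text
False
False 0.11938421423924382
True 0.0980553947679003 [0.08948164 1.96837466 1.1269828 ]
0.09807618289070132 [-0.54752323 -0.06649629  0.54456988]
20.775
[0.5166, -0.311, 0.0734]
```

View pics/f.png

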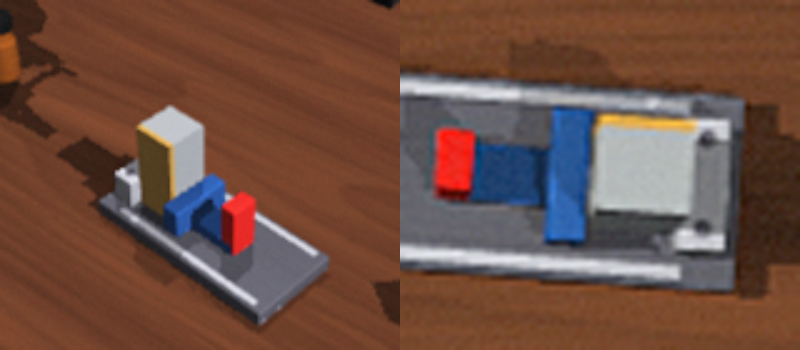

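The jaw looks closed on the block, with the brass towards the magnifier. The post stopped where snug is expected (tool y 0.098). I'll press once more, firmly, to confirm, and then re-measure.

Run:
```python
from h import *
import pickle
th=np.deg2rad(-5.05); u=np.array([-np.sin(th),np.cos(th)]); O=np.array([.5666,-.0376])
P=lambda y,z:[*(O+y*u),z]
yy=lambda:(np.array(env.read_state()['position'])[:2]-O)@u
env.goto(P(.135,.16),[180,0,-95.05]); env.move_straight(P(.135,.036),rate=.12,force_limit=8)
env.move_straight(P(.102,.036),rate=.06,force_limit=20)
print(env.move_straight(P(.088,.036),rate=.02,force_limit=22),yy())
env.move_straight(P(.13,.036),rate=.1); env.move_straight(P(.135,.16),rate=.15)
env.goto([.5,-.02,.30],[180,0,-5]); w=env.grab_frame('wrist'); print(env.read_state()['clock'])
im=cv2.resize(w['image'][65:150,150:310],None,fx=5,fy=5,interpolation=2)
def draw(l,z,col):
    c,s=np.cos(th),np.sin(th); p=np.array([[O[0]+c*x-s*y,O[1]+s*x+c*y,z] for x,y in l]); q=(proj(w,p)-[150,65]+.5)*5
    cv2.polylines(im,[q.round().astype('i4')],True,col,1)
b=lambda x0,x1,y0,y1:[(x0,y0),(x1,y0),(x1,y1),(x0,y1)]
draw(b(-.045,.045,-.05,.145),.015,(0,255,0)); draw(b(-.02,.02,-.02,.02),.1,(0,0,255)); draw(b(-.013,.013,.072,.088),.065,(255,255,0)); draw(b(-.03,.03,.02,.038),.043,(0,255,255))
cv2.imwrite('pics/g.png',im)
```

```text
True 0.0981194850594126
26.8583
```

View pics/g.png

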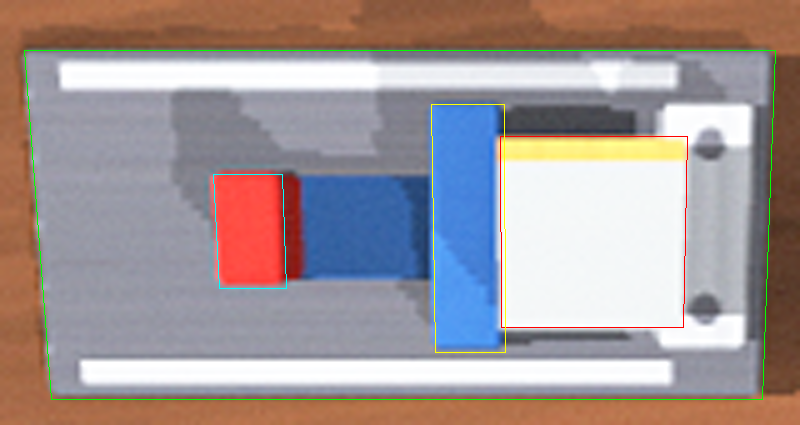

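The second push stopped at the same place. The block, jaw and post all sit on their projected snug outlines, with the brass on the far (+x) edge, and the robot is clear. Handing in.

```bash
python3 -c "
from workcell import env
print(env.close_job())"
```

```text
the job is handed in; nothing more can be done
None
```

The job is handed in: the test block stands between the jaws with its brass face towards the magnifier, and the sliding jaw is snug on it; the vial was left alone, and the robot was clear at about 27 s of the 45 s allowed.

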